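# Hold the plaster silo's gate open for brushing out

## Robot

A 7-joint arm with a two-finger parallel gripper is mounted at the origin on the work surface. World frame = base frame: x ahead of the robot, y to its left, z up, the work surface at z = 0. Lengths are in m, angles in rad, forces in N, time in s.
With the tool pointing down it reaches from about 0.35 to 0.9 m from the base axis. Payload 7.2 kg.
Tool frame: the origin (TCP) lies midway between the tips of the shut fingers; the grasp point (between the pads) lies 19 mm behind it; z points along the fingers, y is the line along which they close (so a half turn about z gives the same grasp; the last joint's range is limited). The gripper opens to 88 mm and grips with 3 to 60 N. Pads are 20 mm wide; open, the fingers measure 115 mm over their backs; the gripper's body (75 mm by 178 mm) begins 61 mm behind the grasp point.
Start: joints at [1.13, 0.411, -0.013, 1.596, 0.006, 1.134, -0.082], TCP at [0.228, -0.582, 0.223] pointing down, gripper open.
Joint ranges: [-2.95, 2.95], [-0.29, 1.99], [-1.47, 1.44], [0.14, 2.54], [-1.03, 4.17], [0.13, 1.85], [-2.86, 2.86]. Speed limits (rad/s): [2.39, 2.39, 3.01, 3.01, 3.14, 3.14, 3.14].

## Interface

Orientations are given as a unit quaternion [w, x, y, z].
In Python, from bench import manip, optics gives the robot as it stands.
- The arm moves only by the tool drive_tool, never from a script. Its argument "motion" is a list of rows, each a list of 3 entries, a list of its own where there are three numbers: the turn, a rotation vector about the tool's x, y, z scaled (see below), then the shift along the tool's x, y, z scaled (see below), then the closure, from -1 (fully open) to 1 (shut). A call has 1 to 8 rows; each row is the pose to reach, as a shift and turn from the pose commanded when the call began, along the tool's axes at that moment; what a row does not reach only later rows make up. The controller multiplies each number of a shift by 0.4 m and each number of a turn by 0.5 rad. A row lasts 1/12 s, in which the tool goes at most 41.7 mm and 7.16 degrees, less where a joint would pass 70% of its speed; a pose out of reach is approached as far as the arm can. A call with a number of a shift or a turn outside -1 to 1 is refused whole. A call with a gripper value outside its range is refused whole. The fingers move at their own pace and stop on an object; "grip_force" is the grip in N (left out, the last holds). Time passes only in rows, so rows that repeat a pose let the fingers close. It gives the time, the measured TCP pose, the force, the opening and the grip force at its end, in the units of the state.
- manip.read_state(): the state, without advancing time (a new reading comes with each control period).
- optics.capture(name): name is "scene" or "top"; returns a dict with "img" (420x560x3 uint8, red, green, blue), "fovy" (degrees; the focal length in pixels is half the picture's height over the tangent of half this angle, whatever the lens; pixels are square), "cx", "cy" (the principal point, pixels), "R" (3x3) and "t" (3): a world point X has camera coordinates R X + t. Camera axes: x right, y down, z forward; pixel columns grow to the right and rows downward; lengths in m; the calibration is good to about 2 mm. A picture is of the moment at which its call begins. There is no depth.
- manip.hand_in(): hands the job in; it is judged then, once.
The state is a dict: "time_s": time; "q": joint angles; "joint_velocities": joint speeds; "tau": joint torques, N m; "eef_pos": TCP position; "eef_rot": TCP orientation; "force": force on the tool from outside, world axes, zero at the start; "wrist_torque": the same for the moment, N m; "finger_gap": finger opening in m; "grip_force": force on a finger pad.
Only numpy, scipy, OpenCV 4.12 (cv2) and the standard library are available. Lean on these libraries where they do the work, as an engineer would, in place of code of your own. Each camera call takes 0.05 s, during which the arm holds its last target. There are 200 camera calls.

## Task

The plaster silo is empty and about to be brushed out from above. Slide the long-handled catch pan in between the guides under the silo's outlet until it is fully home against the back stop, and only then pull the silo's spring-return gate out by its stirrup handle until the crossbar is in line with the marks on the guide bars. Keep it there: the job finishes with you still holding the gate at the marks, the pan home below it and the other things on the bench left alone.

Things in the scene. Friction and masses are not known exactly. Their poses are not given: they have to be found in the camera images.
- silo: Bench plaster silo, fixed: grey steel hopper 200 mm deep and wide, 203 to 483 mm above the bench, empty, on four legs outside the pan guides. Origin on the bench straight below its outlet's centre; x from front to back, z up. Its front (-x), where gate and pan come out, looks roughly along world -y. The hopper's front wall, at x = -45 mm, rises above the gate; it reaches back to x = 170 mm.
- outlet (a point): Centre of the lower mouth of the silo's outlet, a 54 mm square steel spout: 75 mm above the bench, x = y = 0 in the silo's frame. Between the pan guides all is free up to this height.
- guide_mouth (a point): Middle of the entrance between the two pan guides on the bench, at x = -176 mm, y = 0 in the silo's frame. The guides are 28 mm high steel strips with inner faces 128 mm apart (y = +/-64 mm), straight from x = -130 mm back to the stop; in front of that they flare out to tips about 168 mm apart at this point.
- back_stop (a point): Middle of the face of the pan's back stop, a 28 mm high steel strip across the guides, at x = 70 mm, y = 0, 14 mm above the bench in the silo's frame. The pan fully home touches it with its +x wall: pan's origin at x = -20 mm, y = 0 in the silo's frame, pan's x along the silo's x.
- mark (a point): Point midway between the black lines scribed on the gate's two guide bars: x = -210 mm, y = 0, 175 mm above the bench in the silo's frame. The bars (12 mm wide, tops 184 mm above the bench, 96 mm apart inside) flank the gate's handle and stick out to x = -225 mm.
- gate (a joint): How far the gate is pulled out towards the silo's front (its -x), m: 0 = shut, 0.050 = crossbar level with the marks (the port in the plate lines up with the outlet), 0.065 = end stop. A spring draws it shut: about 5.5 N at 0, 11 N at the mark; let go, it returns to 0.
- gate_bar (a point): Centre of the crossbar of the gate's steel stirrup handle: round bar 14 mm thick, level, along the silo's y, 175 mm above the bench; shut, it is at x = -160 mm in the silo's frame, 115 mm before the hopper's front wall. The stirrup's side arms, 58 mm apart inside, run back to the gate plate, 85 mm behind the bar; inside, above and below the stirrup is free. Axes as the silo's.
- pan: Loose catch pan, 0.36 to 0.6 kg: aluminium tray 180 mm long (x), 120 mm wide (y), 45 mm high, open-topped, standing on the bench. Origin at the centre of the tray's underside; the handle sticks out of its -x wall to x = -310 mm; the +x wall goes in first. It starts outside the guides, before the silo's front, handle away from the silo.
- pan_grip (a point): Point in the middle of the pan's wooden grip, 280 mm from the pan's origin along its -x, 34 mm above the bench. The grip is a bar along the pan's x, 22 mm wide, 16 mm high; the wood runs on 90 mm towards the tray and 30 mm the other way. With the pan home this point is at x = -300 mm in the silo's frame, clear in front of the gate's guide bars.
- mould_half: Bystander: open plaster mould half, 190 x 140 x 70 mm, origin at the underside's centre.
- brush: Bystander: round bristle brush lying down, about 300 mm long, 64 mm thick, origin under its middle.
- bowl: Bystander: black rubber mixing bowl, 124 mm across, 85 mm high, origin at the underside's centre.
- spare_plug: Bystander: small stepped round plaster plug, 56 mm across, 55 mm high, origin at the underside's centre.
- scraper: Bystander: flat steel scraper with a wooden handle, about 190 mm long (x), 50 mm wide, 20 mm thick, lying, origin under its middle.
- mallet: Bystander: wooden mallet lying down, about 295 mm long (x), origin under its handle; the head, 80 mm thick and 110 mm wide, is centred at x = 140 mm.
- soap_jar: Bystander: amber glass jar with a metal cap, 72 mm across, 95 mm high, origin at the underside's centre.

How it is judged:
On the way, in this order (a step that is already met when the one before it is completed fails the run):
1. the pan is fully home under the outlet, flat on the bench, with the gate still shut (x of pan in the frame of silo between -0.028 and -0.014 m and y of pan in the frame of silo between -0.008 and 0.008 m and height (world z) of pan below 0.005 m and angle between pan's own z axis and vertical below 0.06 rad and angle between the x axis of pan and the x axis of silo, either way round below 0.08 rad and value of joint gate below 0.006 m), for 0.3 s.
2. the gate is drawn out to the marks by the hand, over the pan (x of pan in the frame of silo between -0.028 and -0.014 m and y of pan in the frame of silo between -0.008 and 0.008 m and height (world z) of pan below 0.005 m and angle between pan's own z axis and vertical below 0.06 rad and angle between the x axis of pan and the x axis of silo, either way round below 0.08 rad and value of joint gate between 0.045 and 0.055 m and contact force between gate and the fingers above 4 N), for 0.3 s.
At the end, for the whole second after the job is handed in: The fingers are still holding the gate (contact force above 4 N) with the crossbar within 5 mm of the marks (gate pulled out 45 to 55 mm) and still; the pan stands flat on the bench, home within 8 mm of the back stop and straight between the guides (all of step 2 and velocity of joint gate between -0.01 and 0.01 m/s); the arm keeps its last pose, push and grip.
It fails at once if the gate was opened (more than 12 mm) before the pan was home under the outlet (value of joint gate above 0.012 m and not (x of pan in the frame of silo between -0.028 and -0.014 m and y of pan in the frame of silo between -0.008 and 0.008 m and height (world z) of pan below 0.005 m and angle between pan's own z axis and vertical below 0.06 rad and angle between the x axis of pan and the x axis of silo, either way round below 0.08 rad)).
It fails at once if another thing on the bench was disturbed (moved more than 20 mm) (distance of any of mould_half, brush, bowl, spare_plug, scraper, mallet, soap_jar from where it was at the start of the episode above 0.02 m).
It also fails if it takes over 48 s, if anything falls off the work surface, if the arm or the gripper's body presses on something with over 40 N, if the wrist force passes 120 N, or if a joint passes its speed limit or range.

## Working session

There is one attempt and no reset: what is moved stays moved. The work goes in short steps, Python scripts to look and compute and a tool call to move; the robot and the scene stay as the last step left them, time stands still between calls to the robot, and variables do not carry over. Pictures are saved under pics/ and viewed, at most 11 in all, crops included, and the job is handed in when it is done.

Besides the shell and the picture viewer there is one more tool, called after ">>>" in YAML: its name, and indented under it one key for each argument. drive_tool: Moves the arm, as the interface text tells. Its arguments: {"type":"object","properties":{"motion":{"type":"array","items":{"type":"array"}},"grip_force":{"type":"number"}},"required":["motion"]}

```bash
mkdir -p pics
cat > h.py <<'E'
import numpy as np, cv2
from bench import manip, optics
def cap(n):
    c=optics.capture(n); c['img']=np.array(c['img']); return c
def K(c):
    f=c['img'].shape[0]/2/np.tan(np.radians(c['fovy'])/2); return f,c['cx'],c['cy']
def proj(c,X):
    p=np.array(c['R'])@np.array(X)+np.array(c['t']); f,cx,cy=K(c); return np.array([cx+f*p[0]/p[2],cy+f*p[1]/p[2]])
def ray(c,u,v,z):
    f,cx,cy=K(c); R=np.array(c['R']); o=-R.T@np.array(c['t']); d=R.T@np.array([(u-cx)/f,(v-cy)/f,1]); return o+d*(z-o[2])/d[2]
E
python3 - <<'E'
from h import *
for n in('scene','top'):
    c=cap(n); cv2.imwrite(f'pics/{n}0.png',c['img'][:,:,::-1]); print(n,c['fovy'],-np.array(c['R']).T@c['t'],np.round(c['R'],3).tolist(), c.keys())
print(manip.read_state())
E
```

```text
scene 42.044019145141306 [-0.46368235  0.48456585  1.15589487] [[-0.481, -0.877, 0.013], [-0.604, 0.321, -0.729], [0.635, -0.359, -0.684]] dict_keys(['img', 'fovy', 'cx', 'cy', 'R', 't'])
top 47.278896055640914 [ 0.43710746 -0.06796636  1.33226519] [[-0.023, -1.0, -0.013], [-0.998, 0.023, -0.063], [0.063, 0.012, -0.998]] dict_keys(['img', 'fovy', 'cx', 'cy', 'R', 't'])
{'time_s': 0.1, 'q': array([ 1.12976808,  0.41179944, -0.01272038,  1.5968954 ,  0.00558177,
        1.13429494, -0.08220218]), 'joint_velocities': array([-1.67314201e-03, -2.10684340e-03,  3.03129910e-04, -3.45109162e-03,
        2.71834413e-05,  1.84495729e-03,  2.65512067e-04]), 'tau': array([ 3.17512517e-03, -5.89094353e+01,  6.44054376e-01, -2.91711956e+01,
       -5.38073690e-02,  1.45143244e-02,  6.48130322e-05]), 'eef_pos': array([ 0.22748012, -0.58168011,  0.22193246]), 'eef_rot': array([-6.61077428e-04,  9.82672911e-01,  1.85346934e-01, -1.63235160e-04]), 'force': array([ 0.21498792,  0.67504523, -0.23250812]), 'wrist_torque': array([-0.01114909,  0.07900919, -0.03548244]), 'grip_force': 0.0, 'finger_gap': 0.08750968797797223}
```

View pics/scene0.png

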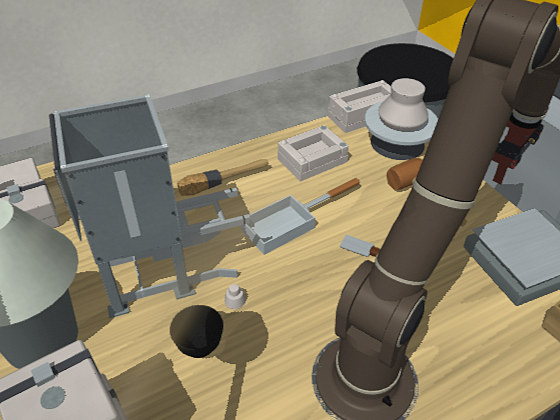

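View pics/top0.png

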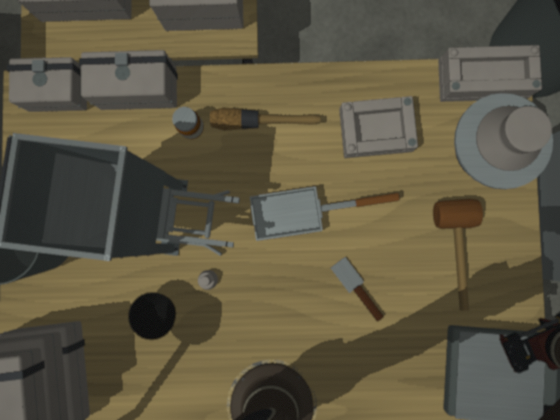

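The scene view shows the silo at left with the pan in front of it (tray near 280,222). In the top view the silo is at left, the gate bars are around (165–240, 195–250), the pan tray is at (287,212), and the grip runs (357,203)–(402,195). I'll zoom in for the exact features.

Run:
```python
from h import *
a=cv2.imread('pics/top0.png')[160:280,150:410]
a=cv2.convertScaleAbs(a,alpha=1.6,beta=10)
cv2.imwrite('pics/c1.png',cv2.resize(a,None,fx=3,fy=3,interpolation=cv2.INTER_CUBIC))
a=cv2.imread('pics/scene0.png')[170:320,90:370]
cv2.imwrite('pics/c2.png',cv2.resize(a,None,fx=2.8,fy=2.8,interpolation=cv2.INTER_CUBIC))
```

```text
(no output)
```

View pics/c1.png

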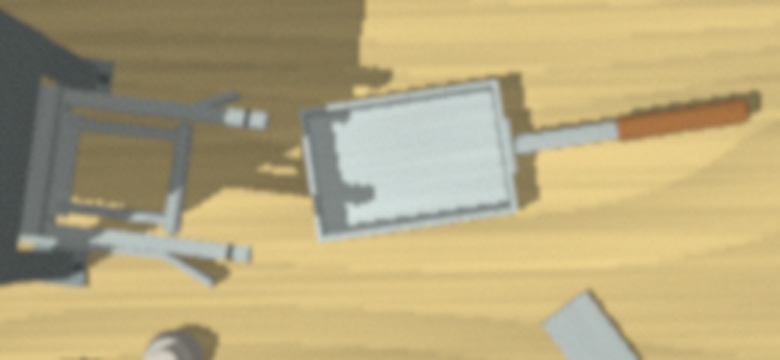

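View pics/c2.png

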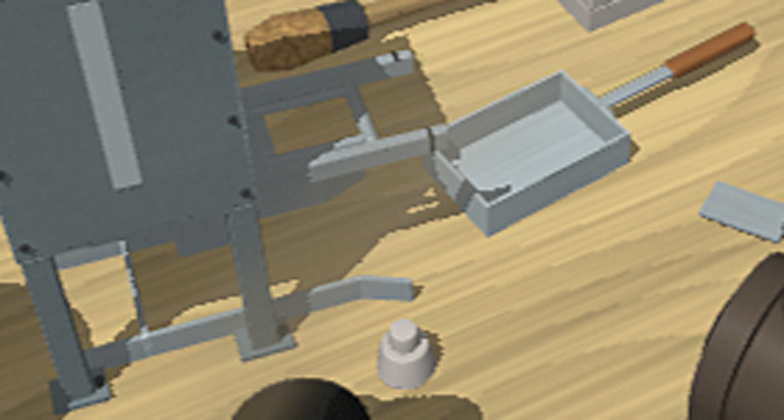

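The top crop shows the black marks at (247,118) and (231,252), pan rim corners at (303,113), (500,80), (517,210) and (320,240), and the grip from (620,128) to (750,108). In the scene crop the marks are at (397,58) and (431,138).

```bash
cat >> h.py <<'E'
def geo():
    S=np.load('silo.npz'); return S['o'],S['a']
E
python3 - <<'E'
from h import *
c=cap('top'); s=cap('scene')
T=lambda x,y:((x+.5)/3-.5+150,(y+.5)/3-.5+160)
Sc=lambda x,y:((x+.5)/2.8-.5+90,(y+.5)/2.8-.5+170)
m=[ray(c,*T(*p),.184) for p in((247,118),(231,252))]
m2=[ray(s,*Sc(*p),.184) for p in((397,58),(431,138))]
print('marks',m,m2,np.linalg.norm(m[0]-m[1]),np.linalg.norm(m2[0]-m2[1]))
y=m[0]-m[1]; y/=np.linalg.norm(y) # +world x side
# silo front -x ~ world -y => silo x ~ +y world, silo y = z cross x ~ -x world
ax=np.array([-y[1],y[0],0]); print('silo x',ax, np.degrees(np.arctan2(ax[1],ax[0])))
o=(m[0]+m[1])/2+.21*ax; o[2]=0; print('origin',o)
# from bar lines: crop bar centre lines
for p,q in(((60,94),(262,120)),((40,241),(245,255))):
    P,Q=ray(c,*T(*p),.184),ray(c,*T(*q),.184); d=P-Q; print('bar dir',np.degrees(np.arctan2(d[1],d[0])))
b=[ray(c,*T(*p),.182) for p in((186,125),(174,230))]; d=b[0]-b[1]; print('gatebar',b,np.degrees(np.arctan2(d[1],d[0]))+90)
pc=[ray(c,*T(*p),.045) for p in((303,113),(500,80),(517,210),(320,240))]
for i in range(4): print('rim',pc[i],np.linalg.norm(pc[i]-pc[i-1]))
g=[ray(c,*T(*p),.042) for p in((618,128),(750,108))]; print('grip',g,np.linalg.norm(g[0]-g[1]))
pm=sum(pc)/4; d=pc[0]+pc[3]-pc[1]-pc[2]; d/=np.linalg.norm(d);print('pan',pm,np.degrees(np.arctan2(d[1],d[0])),'grip pt',pm-.28*d)
# red/brown mask grip
h=cv2.cvtColor(c['img'],cv2.COLOR_RGB2HSV); mk=((h[...,0]<14)&(h[...,1]>140)&(h[...,2]>70)).astype(np.uint8); mk[:,:340]=0;mk[:,415:]=0;mk[:170]=0;mk[225:]=0
print(mk.sum(),cv2.minAreaRect(cv2.findNonZero(mk))); 
r=cv2.minAreaRect(cv2.findNonZero(mk)); print(ray(c,*r[0],.042))
E
```

```text
marks [array([0.54517816, 0.07348478, 0.184     ]), array([0.43823053, 0.08791929, 0.184     ])] [array([0.54594185, 0.07540527, 0.184     ]), array([0.43373848, 0.09358232, 0.184     ])] 0.10791733558611707 0.11366618452784612
silo x [0.13375519 0.9910144  0.        ] 82.31335553671109
origin [0.51979293 0.28881506 0.        ]
bar dir 81.29944956426095
bar dir 84.82357466821023
gatebar [array([0.54088392, 0.12290276, 0.182     ]), array([0.45682102, 0.13359867, 0.182     ])] 82.74882225324043
rim [0.56157633 0.04013759 0.045     ] 0.11505486033807434
rim [ 0.58713411 -0.13754339  0.045     ] 0.1795096965000965
rim [ 0.47005054 -0.149614    0.045     ] 0.1177041240724979
rim [0.44727685 0.02697515 0.045     ] 0.17805158366509014
grip [array([ 0.54162602, -0.24238087,  0.042     ]), array([ 0.55683491, -0.36116755,  0.042     ])] 0.11975636340995677
pan [ 0.51650946 -0.05501116  0.045     ] 97.76864528695258 grip pt [ 0.554358   -0.33244131  0.045     ]
2 ((370.5, 200.0), (28.160255432128906, 0.0), 163.4956512451172)
[ 0.54698631 -0.28244293  0.042     ]
```

Consistency checks pass: mark spacing is 107.9 mm against 108 expected, and the pan measures about 178 × 117. That gives a silo origin near (0.520, 0.289) with yaw 82.4°. The pan grip is at (0.554, -0.332) with yaw 97.8°.

Add to h.py:
```python
from scipy.spatial.transform import Rotation as Ro
def plan(pos,yaw):
    "units of shift/turn from the measured pose to pos with tool x at yaw deg, tool down"
    s=manip.read_state(); w,x,y,z=s['eef_rot']; R=Ro.from_quat([x,y,z,w])
    T=Ro.from_euler('z',yaw,degrees=True)*Ro.from_rotvec([np.pi,0,0])
    tx=R.as_matrix()[:,0]
    print('t',round(s['time_s'],2),'pos',np.round(s['eef_pos'],4),'yaw',round(np.degrees(np.arctan2(tx[1],tx[0])),2),'F',np.round(s['force'],1),'gap',round(s['finger_gap'],4))
    print('turn',np.round((R.inv()*T).as_rotvec()/.5,3),'shift',np.round(R.inv().apply(np.array(pos)-s['eef_pos'])/.4,4))
SO=np.array([.5198,.2888,0]); SY=82.4
def silo(x,y,z):
    a=np.radians(SY); return SO+[x*np.cos(a)-y*np.sin(a),x*np.sin(a)+y*np.cos(a),z]
```

```text
(no output)
```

>>> drive_tool:
  motion:
    - [[0,0,-1],[0.98,-0.28,0],-1]
    - [[0,0,-1],[0.98,-0.28,0],-1]
    - [[0,0,-1],[0.98,-0.28,0],-1]
    - [[0,0,-1],[0.98,-0.28,0],-1]
    - [[0,0,-1],[0.98,-0.28,0],-1]
    - [[0,0,-1],[0.98,-0.28,0],-1]
    - [[0,0,-1],[0.98,-0.28,0],-1]
    - [[0,0,-1],[0.98,-0.28,0],-1]

```text
time_s: 0.87
eef_pos: [0.494, -0.3786, 0.2226]
eef_rot: [-0.0, 0.906, 0.423, -0.0]
force: [0.2, -0.8, -0.1]
finger_gap: 0.0873
grip_force: 0.0
```

```bash
python3 -c "
from h import *
plan([.554,-.332,.1],97.8)"
```

```text
t 0.87 pos [ 0.494  -0.3786  0.2226] yaw 49.99 F [ 0.2 -0.8 -0.1] gap 0.0873
turn [-0.     0.    -1.669] shift [0.1857 0.04   0.3066]
```

>>> drive_tool:
  motion:
    - [[0,0,-1],[0.18,0.04,0.2],-1]
    - [[0,0,-1],[0.18,0.04,0.2],-1]
    - [[0,0,-1],[0.18,0.04,0.2],-1]
    - [[0,0,-1],[0.18,0.04,0.2],-1]
    - [[0,0,-1],[0.18,0.04,0.2],-1]

```text
time_s: 1.28
eef_pos: [0.5514, -0.3332, 0.1405]
eef_rot: [-0.002, 0.771, 0.637, -0.0]
force: [0.8, -0.9, 0.4]
finger_gap: 0.0882
grip_force: 0.0
```

>>> drive_tool:
  motion:
    - [[0,0,-0.67],[0,0,0.1],-1]
    - [[0,0,-0.67],[0,0,0.1],-1]
    - [[0,0,-0.67],[0,0,0.1],-1]
    - [[0,0,-0.67],[0,0,0.1],-1]
    - [[0,0,-0.67],[0,0,0.1],-1]

```text
time_s: 1.7
eef_pos: [0.5511, -0.3363, 0.1033]
eef_rot: [0.001, 0.66, 0.751, -0.0]
force: [0.3, -0.2, -0.6]
finger_gap: 0.0878
grip_force: 0.0
```

Run:
```python
from h import *
plan([.554,-.332,.017],97.8)
c=cap('scene'); a=c['img'][100:310,200:480,::-1]
cv2.imwrite('pics/s1.png',cv2.resize(a,None,fx=2.7,fy=2.7,interpolation=cv2.INTER_CUBIC))
```

```text
t 1.7 pos [ 0.5511 -0.3363  0.1033] yaw 97.44 F [ 0.3 -0.2 -0.6] gap 0.0878
turn [ 0.001  0.002 -0.013] shift [0.01   0.0085 0.2157]
```

View pics/s1.png

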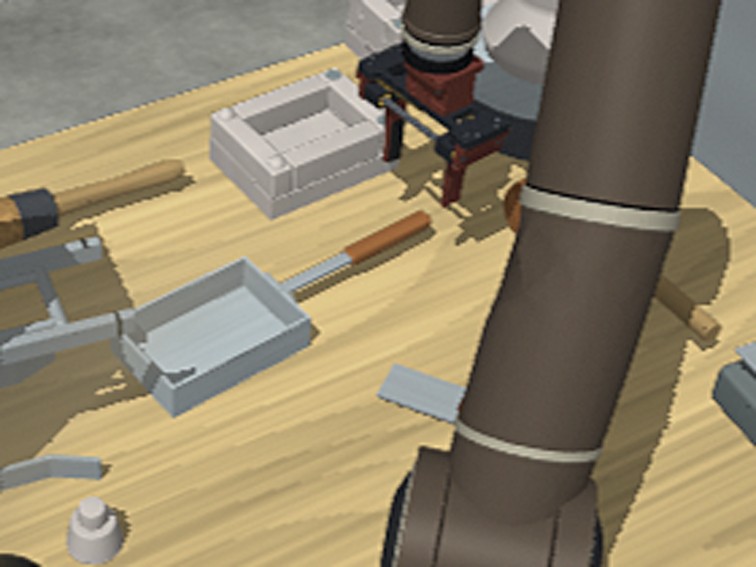

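The scene crop shows the gripper over the end of the grip (around 390,235 in the crop), with the fingers straddling its line and the mould half clear. Next I descend.

>>> drive_tool:
  motion:
    - [[0,0,0],[0.01,0.008,0.1],-1]
    - [[0,0,0],[0.01,0.008,0.16],-1]
    - [[0,0,0],[0.01,0.008,0.215],-1]
    - [[0,0,0],[0.01,0.008,0.215],-1]
    - [[0,0,0],[0.01,0.008,0.215],-1]

```text
time_s: 2.17
eef_pos: [0.5535, -0.3308, 0.0165]
eef_rot: [-0.001, 0.658, 0.753, -0.0]
force: [-0.8, 0.4, 0.2]
finger_gap: 0.088
grip_force: 0.0
```

>>> drive_tool:
  motion:
    - [[0,0,0],[0,0,0],0.3]
    - [[0,0,0],[0,0,0],1]
    - [[0,0,0],[0,0,0],1]
    - [[0,0,0],[0,0,0],1]
    - [[0,0,0],[0,0,0],1]
    - [[0,0,0],[0,0,0],1]
    - [[0,0,0],[0,0,0],1]
    - [[0,0,0],[0,0,0],1]
  grip_force: 55

```text
time_s: 2.83
eef_pos: [0.5539, -0.3308, 0.0167]
eef_rot: [0.0, 0.657, 0.754, -0.0]
force: [0.4, 0.7, 0.3]
finger_gap: 0.0379
grip_force: 0.0
```

Run:
```python
from h import *
plan(silo(-.64,0,.017),SY)
print(silo(-.3,0,.017),silo(-.176,0,0))
c=cap('top'); a=c['img'][150:330,150:430,::-1]
cv2.imwrite('pics/t2.png',cv2.resize(cv2.convertScaleAbs(a,alpha=1.5),None,fx=2.7,fy=2.7,interpolation=cv2.INTER_CUBIC))
```

```text
t 2.83 pos [ 0.5539 -0.3308  0.0167] yaw 97.84 F [0.4 0.7 0.3] gap 0.0379
turn [0.    0.    0.539] shift [ 0.004  -0.2992 -0.0007]
[ 0.48012308 -0.00856466  0.017     ] [0.49652288 0.11434606 0.        ]
```

View pics/t2.png

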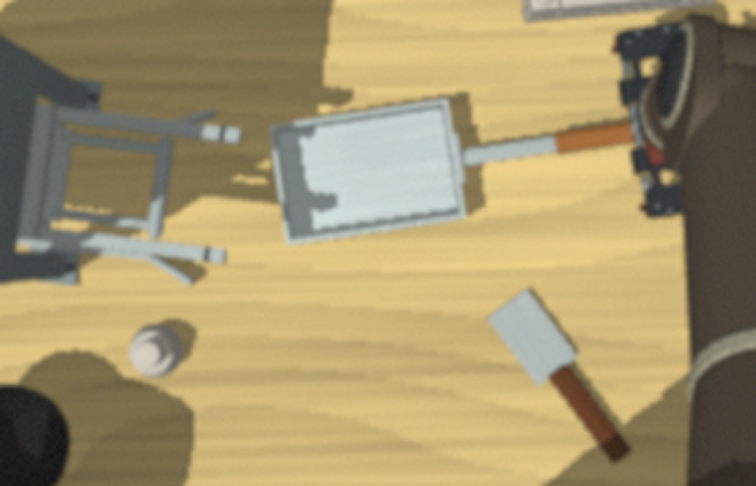

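The top crop shows the gripper over the grip's end (650,130), with the scraper at (530,330) clear of the planned sweep. The fingers are still closing.

>>> drive_tool:
  motion:
    - [[0,0,0],[0,0,0],1]
    - [[0,0,0],[0,0,0],1]
    - [[0,0,0],[0,0,0],1]
    - [[0,0,0],[0,0,0],1]
    - [[0,0,0],[0,0,0],1]
    - [[0,0,0],[0,0,0],1]
    - [[0,0,0],[0,0,0],1]

```text
time_s: 3.47
eef_pos: [0.554, -0.3307, 0.0166]
eef_rot: [0.0, 0.657, 0.754, 0.0]
force: [0.6, -1.1, -1.4]
finger_gap: 0.0216
grip_force: 55.0
```

>>> drive_tool:
  motion:
    - [[0,0,0.07],[0,-0.037,0],1]
    - [[0,0,0.14],[0,-0.075,0],1]
    - [[0,0,0.2],[0,-0.112,0],1]
    - [[0,0,0.27],[0,-0.15,0],1]
    - [[0,0,0.34],[0,-0.187,0],1]
    - [[0,0,0.4],[0,-0.224,0],1]
    - [[0,0,0.47],[0,-0.262,0],1]
    - [[0,0,0.54],[0.004,-0.299,0],1]

```text
time_s: 4.13
eef_pos: [0.4347, -0.3455, 0.0166]
eef_rot: [0.0, 0.753, 0.658, 0.0]
force: [1.1, 1.0, -2.6]
finger_gap: 0.0218
grip_force: 55.0
```

```bash
cat >> h.py <<'E'
def panpose(x0,x1,y0,y1,v=185):
    "pan tray by min-area rect of the bright, unsaturated pixels in a top-image window"
    c=cap('top'); h=cv2.cvtColor(c['img'],cv2.COLOR_RGB2HSV); m=((h[...,1]<45)&(h[...,2]>90)).astype(np.uint8)
    k=np.zeros_like(m); k[y0:y1,x0:x1]=m[y0:y1,x0:x1]
    r=max(cv2.findContours(k,0,1)[0],key=cv2.contourArea); b=cv2.boxPoints(cv2.minAreaRect(r))
    W=np.array([ray(c,*p,.045) for p in b]); e=[np.linalg.norm(W[i]-W[i-1]) for i in range(2)]
    d=W[1]-W[0] if e[1]>e[0] else W[2]-W[1]
    print('corners',b.tolist(),'sides',np.round(e,3),'ctr',W.mean(0),'yaw',np.degrees(np.arctan2(d[1],d[0]))%180)
    d=W.mean(0)-SO; a=np.radians(SY); print('in silo',d[0]*np.cos(a)+d[1]*np.sin(a),-d[0]*np.sin(a)+d[1]*np.cos(a))
    return c
E
python3 - <<'E'
from h import *
plan(silo(-.64,0,.017),SY)
c=panpose(245,345,170,270)
a=c['img'][150:330,150:430,::-1]
cv2.imwrite('pics/t3.png',cv2.resize(cv2.convertScaleAbs(a,alpha=1.5),None,fx=2.7,fy=2.7,interpolation=cv2.INTER_CUBIC))
E
```

```text
t 4.13 pos [ 0.4347 -0.3455  0.0166] yaw 82.26 F [ 1.1  1.  -2.6] gap 0.0218
turn [ 0.001 -0.001 -0.005] shift [-0.0001  0.0013 -0.0009]
corners [[254.9882354736328, 246.84706115722656], [260.45428466796875, 201.7520294189453], [347.00091552734375, 212.24253845214844], [341.53485107421875, 257.33758544921875]] sides [0.233 0.122] ctr [ 0.47186845 -0.0931726   0.045     ] yaw 81.72086501809697
in silo -0.384956429865211 -0.0030078231927419194
```

View pics/t3.png

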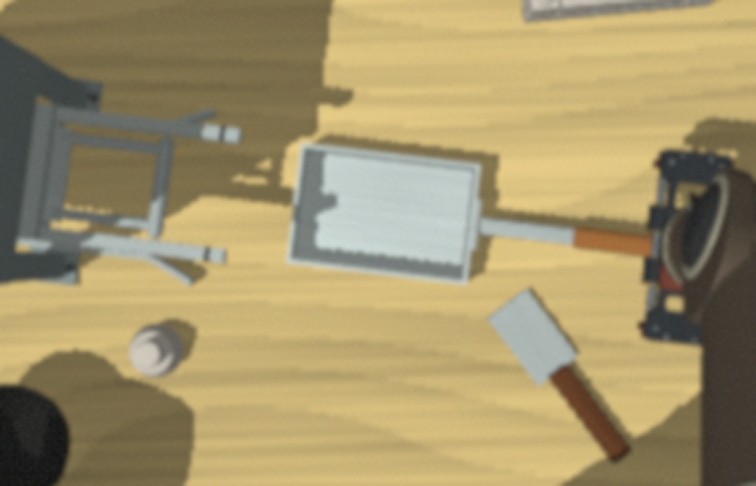

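The pan is now straight in front of the silo. Its rim corners in the crop are (305,145), (480,165), (468,282) and (290,262), and the grip is held at (660,245).

Run:
```python
from h import *
c=cap('top'); T=lambda p:((p[0]+.5)/2.7-.5+150,(p[1]+.5)/2.7-.5+150)
W=np.array([ray(c,*T(p),.045) for p in((305,145),(480,165),(468,282),(290,262))]); m=W.mean(0)
d=W[0]+W[3]-W[1]-W[2]; print(m,np.degrees(np.arctan2(d[1],d[0])))
e=m-SO; a=np.radians(SY); print(e[0]*np.cos(a)+e[1]*np.sin(a),-e[0]*np.sin(a)+e[1]*np.cos(a))
plan(silo(-.50,0,.017),SY);plan(silo(-.30,0,.017),SY)
```

```text
[ 0.47446394 -0.07069409  0.045     ] 82.22376056389874
-0.36233211142280985 -0.0026075859619179576
t 4.23 pos [ 0.4332 -0.3461  0.0167] yaw 82.22 F [ 0.2 -1.5 -1.5] gap 0.0221
turn [-0.003  0.001 -0.006] shift [ 0.3521  0.0036 -0.0009]
t 4.23 pos [ 0.4332 -0.3461  0.0167] yaw 82.22 F [ 0.2 -1.5 -1.5] gap 0.0221
turn [-0.003  0.001 -0.006] shift [ 0.8521  0.002  -0.0011]
```

>>> drive_tool:
  motion:
    - [[0,0,0],[0.05,0,0],1]
    - [[0,0,0],[0.1,0,0],1]
    - [[0,0,0],[0.15,0,0],1]
    - [[0,0,0],[0.2,0,0],1]
    - [[0,0,0],[0.25,0,0],1]
    - [[0,0,0],[0.3,0,0],1]
    - [[0,0,0],[0.35,0,0],1]
    - [[0,0,0],[0.4,0,0],1]

```text
time_s: 4.9
eef_pos: [0.4573, -0.1864, 0.0168]
eef_rot: [0.0, 0.752, 0.659, -0.0]
force: [0.4, -2.7, -0.9]
finger_gap: 0.0215
grip_force: 55.0
```

>>> drive_tool:
  motion:
    - [[0,0,0],[0.04,0,0],1]
    - [[0,0,0],[0.08,0,0],1]
    - [[0,0,0],[0.12,0,0],1]
    - [[0,0,0],[0.16,0,0],1]
    - [[0,0,0],[0.2,0,0],1]
    - [[0,0,0],[0.24,0,0],1]
    - [[0,0,0],[0.28,0,0],1]
    - [[0,0,0],[0.32,0,0],1]

```text
time_s: 5.57
eef_pos: [0.4742, -0.0594, 0.0167]
eef_rot: [0.0, 0.752, 0.659, -0.0]
force: [0.4, -2.7, -1.3]
finger_gap: 0.0215
grip_force: 55.0
```

```bash
python3 -c "
from h import *
plan(silo(-.30,0,.017),SY)"
```

```text
t 5.57 pos [ 0.4742 -0.0594  0.0167] yaw 82.5 F [ 0.4 -2.7 -1.3] gap 0.0215
turn [0.    0.001 0.004] shift [ 0.128  -0.0018 -0.0008]
```

>>> drive_tool:
  motion:
    - [[0,0,0],[0.03,0,0],1]
    - [[0,0,0],[0.05,0,0],1]
    - [[0,0,0],[0.07,0,0],1]
    - [[0,0,0],[0.09,0,0],1]
    - [[0,0,0],[0.1,0,0],1]
    - [[0,0,0],[0.105,0,0],1]
    - [[0,0,0],[0.11,0,0],1]
    - [[0,0,0],[0.115,0,0],1]

```text
time_s: 6.23
eef_pos: [0.4794, -0.0149, 0.0166]
eef_rot: [0.0, 0.753, 0.658, -0.0]
force: [-0.1, -2.3, -1.0]
finger_gap: 0.0215
grip_force: 55.0
```

>>> drive_tool:
  motion:
    - [[0,0,0],[0.004,0,0],1]
    - [[0,0,0],[0.008,0,0],1]
    - [[0,0,0],[0.012,0,0],1]
    - [[0,0,0],[0.016,0,0],1]

```text
time_s: 6.57
eef_pos: [0.4803, -0.0083, 0.0166]
eef_rot: [0.0, 0.753, 0.658, -0.0]
force: [-3.0, -10.2, 0.5]
finger_gap: 0.0218
grip_force: 55.0
```

>>> drive_tool:
  motion:
    - [[0,0,0],[0.004,0,0],1]
    - [[0,0,0],[0.007,0,0],1]
    - [[0,0,0],[0.007,0,0],1]
    - [[0,0,0],[0.007,0,0],1]

```text
time_s: 6.9
eef_pos: [0.4797, -0.0081, 0.0165]
eef_rot: [0.0, 0.753, 0.658, -0.002]
force: [-2.7, -10.3, 1.5]
finger_gap: 0.0217
grip_force: 55.0
```

Run:
```python
from h import *
plan(silo(-.30,0,.017),SY)
c=cap('scene'); a=c['img'][160:320,60:340,::-1]
cv2.imwrite('pics/s4.png',cv2.resize(a,None,fx=2.8,fy=2.8,interpolation=cv2.INTER_CUBIC))
```

```text
t 6.9 pos [ 0.4797 -0.0081  0.0165] yaw 82.25 F [ -2.7 -10.3   1.5] gap 0.0217
turn [-0.003  0.007 -0.005] shift [-0.0009  0.0011 -0.0013]
```

View pics/s4.png

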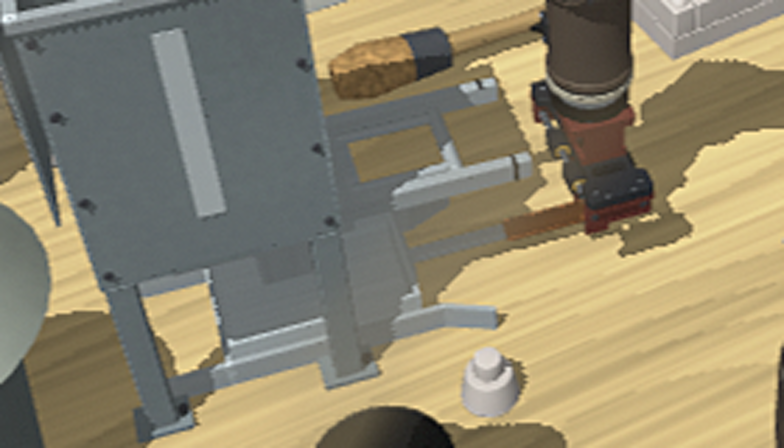

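The pan's tray is under the silo between the guides (around 320,285 in the crop), with the handle straight. The pan met a firm stop at the predicted position. I'll release and rise.

>>> drive_tool:
  motion:
    - [[0,0,0],[-0.006,0,0],1]
    - [[0,0,0],[-0.006,0,0],0]
    - [[0,0,0],[-0.006,0,0],-1]
    - [[0,0,0],[-0.006,0,0],-1]
    - [[0,0,0],[-0.006,0,0],-1]
    - [[0,0,0],[-0.006,0,0],-1]
    - [[0,0,0],[-0.006,0,0],-1]
    - [[0,0,0],[-0.006,0,0],-1]

```text
time_s: 7.62
eef_pos: [0.4805, -0.0076, 0.0167]
eef_rot: [0.0, 0.752, 0.659, 0.0]
force: [-0.4, 0.0, 0.1]
finger_gap: 0.0645
grip_force: 0.0
```

>>> drive_tool:
  motion:
    - [[0,0,0],[-0.01,0,-0.05],-1]
    - [[0,0,0],[-0.02,0,-0.15],-1]
    - [[0,0,0],[-0.03,0,-0.25],-1]
    - [[0,0,0],[-0.03,0,-0.35],-1]
    - [[0,0,0],[-0.03,0,-0.45],-1]
    - [[0,0,0],[-0.03,0,-0.55],-1]
    - [[0,0,0],[-0.03,0,-0.6],-1]
    - [[0,0,0],[-0.03,0,-0.6],-1]

```text
time_s: 8.28
eef_pos: [0.4812, -0.0194, 0.2618]
eef_rot: [0.003, 0.753, 0.659, 0.003]
force: [0.8, 0.4, 0.2]
finger_gap: 0.0878
grip_force: 0.0
```

>>> drive_tool:
  motion:
    - [[0,0,-1],[0,0,0],-1]
    - [[0,0,-1],[0,0,0],-1]
    - [[0,0,-1],[0,0,0],-1]
    - [[0,0,-1],[0,0,0],-1]
    - [[0,0,-1],[0,0,0],-1]

```text
time_s: 8.7
eef_pos: [0.4783, -0.0196, 0.2557]
eef_rot: [-0.001, 0.564, 0.826, -0.0]
force: [-0.1, -0.6, 0.1]
finger_gap: 0.0879
grip_force: 0.0
```

>>> drive_tool:
  motion:
    - [[0,0,-1],[0,0,0],-1]
    - [[0,0,-1],[0,0,0],-1]
    - [[0,0,-1],[0,0,0],-1]
    - [[0,0,-1],[0,0,0],-1]
    - [[0,0,-1],[0,0,0],-1]

```text
time_s: 9.12
eef_pos: [0.4785, -0.0196, 0.256]
eef_rot: [-0.0, 0.344, 0.939, -0.0]
force: [-0.0, 0.6, 0.6]
finger_gap: 0.0879
grip_force: 0.0
```

>>> drive_tool:
  motion:
    - [[0,0,-1],[0,0,0],-1]
    - [[0,0,-1],[0,0,0],-1]
    - [[0,0,-1],[0,0,0],-1]
    - [[0,0,-1],[0,0,0],-1]
    - [[0,0,-1],[0,0,0],-1]

```text
time_s: 9.53
eef_pos: [0.4786, -0.0196, 0.2562]
eef_rot: [-0.0, 0.102, 0.995, 0.0]
force: [-0.7, 0.2, -0.8]
finger_gap: 0.0875
grip_force: 0.0
```

Run:
```python
from h import *
plan(silo(-.165,0,.26),SY+90)
c=cap('top'); a=c['img'][150:300,0:280,::-1]
cv2.imwrite('pics/t5.png',cv2.resize(cv2.convertScaleAbs(a,alpha=1.5),None,fx=2.8,fy=2.8,interpolation=cv2.INTER_CUBIC))
```

```text
t 9.53 pos [ 0.4786 -0.0196  0.2562] yaw 168.26 F [-0.7  0.2 -0.8] gap 0.0875
turn [ 0.    -0.001 -0.145] shift [ 0.0263  0.3645 -0.0095]
```

View pics/t5.png

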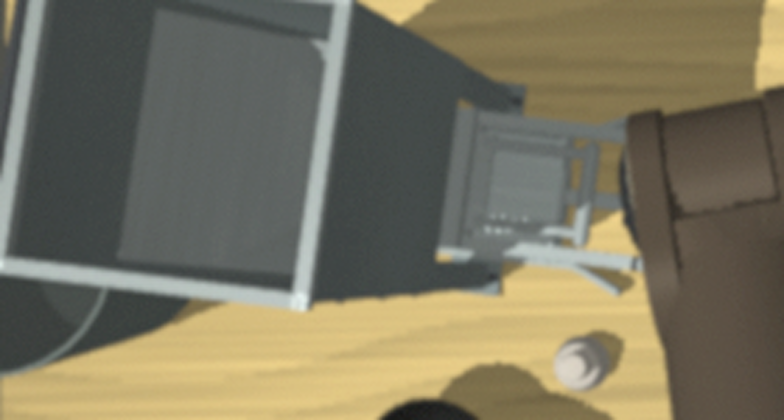

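The top crop shows the gate shut, with the crossbar at (588,190). The pan's rear rim is visible through the stirrup at about (567,180).

Run:
```python
from h import *
c=cap('top'); T=lambda p:((p[0]+.5)/2.8-.5,(p[1]+.5)/2.8-.5+150)
a=np.radians(SY)
for n,p,z in(('panrear',(567,180),.045),('bar',(588,185),.182)):
    e=ray(c,*T(p),z)-SO; print(n,e[0]*np.cos(a)+e[1]*np.sin(a),-e[0]*np.sin(a)+e[1]*np.cos(a))
```

```text
panrear -0.11610125504472507 -0.015392260497664059
bar -0.16104830431342917 -0.0077531841942919295
```

>>> drive_tool:
  motion:
    - [[0,0,-0.145],[0.026,0.09,0],-1]
    - [[0,0,-0.145],[0.026,0.18,0],-1]
    - [[0,0,-0.145],[0.026,0.27,0],-1]
    - [[0,0,-0.145],[0.026,0.35,0],-1]
    - [[0,0,-0.145],[0.026,0.377,0],-1]
    - [[0,0,-0.145],[0.026,0.377,0],-1]
    - [[0,0,-0.145],[0.026,0.377,0],-1]

```text
time_s: 10.22
eef_pos: [0.499, 0.1299, 0.2562]
eef_rot: [-0.0, 0.067, 0.998, -0.0]
force: [-0.5, -0.7, -0.6]
finger_gap: 0.0873
grip_force: 0.0
```

Run:
```python
from h import *
plan(silo(-.16,0,.156),SY+90)
c=cap('scene'); a=c['img'][100:310,60:340,::-1]
cv2.imwrite('pics/s6.png',cv2.resize(a,None,fx=2.8,fy=2.8,interpolation=cv2.INTER_CUBIC))
```

```text
t 10.22 pos [0.499  0.1299 0.2562] yaw 172.32 F [-0.5 -0.7 -0.6] gap 0.0873
turn [-0.001 -0.002 -0.003] shift [0.0007 0.0008 0.2506]
```

View pics/s6.png

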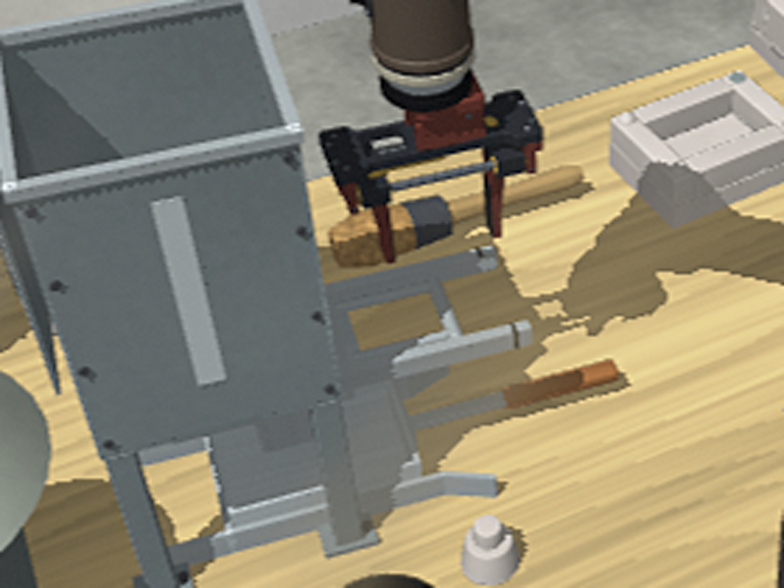

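The gripper straddles the crossbar line (fingers at 390,255 and 497,230 in the crop), with the body clear of the hopper. I'll cross-check the pan by its grip end (618,370), then descend.

Run:
```python
from h import *
s=cap('scene'); a=np.radians(SY)
for p,z in(((614,361),.042),((506,398),.034)):
    e=ray(s,(p[0]+.5)/2.8-.5+60,(p[1]+.5)/2.8-.5+100,z)-SO; print(e[0]*np.cos(a)+e[1]*np.sin(a),-e[0]*np.sin(a)+e[1]*np.cos(a))
```

```text
-0.32600866047743415 -0.006273857839948015
-0.21001922129328918 -0.0031253223246543796
```

>>> drive_tool:
  motion:
    - [[0,0,0],[0,0,0.06],-1]
    - [[0,0,0],[0,0,0.12],-1]
    - [[0,0,0],[0,0,0.18],-1]
    - [[0,0,0],[0,0,0.22],-1]
    - [[0,0,0],[0,0,0.25],-1]
    - [[0,0,0],[0,0,0.25],-1]

```text
time_s: 10.82
eef_pos: [0.4981, 0.128, 0.1545]
eef_rot: [-0.002, 0.067, 0.998, -0.001]
force: [-0.1, -0.1, 0.1]
finger_gap: 0.0879
grip_force: 0.0
```

The grip end reads x = -0.326 and its start -0.210, against -0.33 and -0.21 expected, so the pan is home. I'll close on the bar.

>>> drive_tool:
  motion:
    - [[0,0,0],[0,0,0],1]
    - [[0,0,0],[0,0,0],1]
    - [[0,0,0],[0,0,0],1]
    - [[0,0,0],[0,0,0],1]
    - [[0,0,0],[0,0,0],1]
    - [[0,0,0],[0,0,0],1]
    - [[0,0,0],[0,0,0],1]
    - [[0,0,0],[0,0,0],1]
  grip_force: 40

```text
time_s: 11.48
eef_pos: [0.4992, 0.1302, 0.1568]
eef_rot: [0.0, 0.066, 0.998, 0.0]
force: [1.1, -0.2, 0.3]
finger_gap: 0.038
grip_force: 0.0
```

>>> drive_tool:
  motion:
    - [[0,0,0],[0,0,0],1]
    - [[0,0,0],[0,0,0],1]
    - [[0,0,0],[0,0,0],1]
    - [[0,0,0],[0,0,0],1]
    - [[0,0,0],[0,0,0],1]
    - [[0,0,0],[0,0,0],1]
    - [[0,0,0],[0,0,0],1]
    - [[0,0,0],[0,0,0],1]

```text
time_s: 12.15
eef_pos: [0.4993, 0.1318, 0.1566]
eef_rot: [0.0, 0.065, 0.998, 0.001]
force: [2.3, 3.9, -3.5]
finger_gap: 0.0132
grip_force: 40.0
```

```bash
python3 -c "
from h import *
plan(silo(-.21,0,.156),SY+90)"
```

```text
t 12.15 pos [0.4993 0.1318 0.1566] yaw 172.53 F [ 2.3  3.9 -3.5] gap 0.0132
turn [0.005 0.001 0.005] shift [ 0.0015 -0.1293  0.0013]
```

>>> drive_tool:
  motion:
    - [[0,0,0],[0,-0.02,0],1]
    - [[0,0,0],[0,-0.04,0],1]
    - [[0,0,0],[0,-0.06,0],1]
    - [[0,0,0],[0,-0.08,0],1]
    - [[0,0,0],[0,-0.1,0],1]
    - [[0,0,0],[0,-0.115,0],1]
    - [[0,0,0],[0,-0.125,0],1]
    - [[0,0,0],[0,-0.125,0],1]

```text
time_s: 12.82
eef_pos: [0.4924, 0.0833, 0.1566]
eef_rot: [0.0, 0.065, 0.998, 0.002]
force: [0.7, 11.2, -4.0]
finger_gap: 0.0128
grip_force: 40.0
```

```bash
python3 -c "
from h import *
plan(silo(-.21,0,.156),SY+90)"
```

```text
t 12.82 pos [0.4924 0.0833 0.1566] yaw 172.56 F [ 0.7 11.2 -4. ] gap 0.0128
turn [ 0.008 -0.001  0.005] shift [-0.     -0.0067  0.0016]
```

>>> drive_tool:
  motion:
    - [[0,0,0],[0,-0.003,0],1]
    - [[0,0,0],[0,-0.003,0],1]
    - [[0,0,0],[0,-0.003,0],1]
    - [[0,0,0],[0,-0.003,0],1]
    - [[0,0,0],[0,-0.003,0],1]
    - [[0,0,0],[0,-0.003,0],1]
    - [[0,0,0],[0,-0.003,0],1]
    - [[0,0,0],[0,-0.003,0],1]

```text
time_s: 13.48
eef_pos: [0.4923, 0.0831, 0.1566]
eef_rot: [0.0, 0.064, 0.998, 0.002]
force: [1.1, 10.9, -3.4]
finger_gap: 0.0134
grip_force: 40.0
```

Run:
```python
from h import *
plan(silo(-.21,0,.156),SY+90)
c=cap('scene'); a=c['img'][160:300,150:330,::-1]
cv2.imwrite('pics/s7.png',cv2.resize(a,None,fx=4,fy=4,interpolation=cv2.INTER_CUBIC))
```

```text
t 13.48 pos [0.4923 0.0831 0.1566] yaw 172.61 F [ 1.1 10.9 -3.4] gap 0.0134
turn [ 0.009 -0.     0.007] shift [-0.     -0.0061  0.0016]
```

View pics/s7.png

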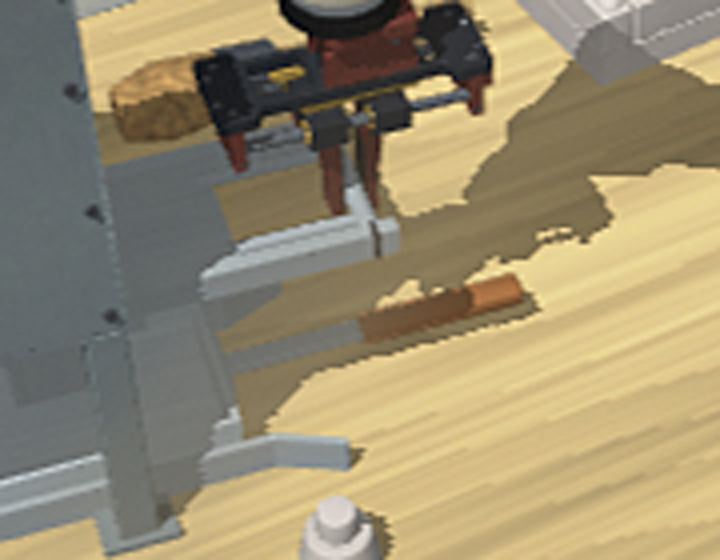

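The crossbar, pinched by the fingers, meets the guide bar beside its black mark (375,230). The pan handle is unchanged at (440,305). Travel is about 49 mm and the pull is 11 N, which matches the spring force at the mark. I'm handing in.

```bash
python3 -c "
from h import *
print(manip.hand_in())"
```

```text
the job is handed in; nothing more can be done
None
```

I handed the job in with the pan home against the back stop and the gate held at the marks (about 49 mm out, about 11 N pull) after 13.5 s on the robot's clock; no verdict came back.

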